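# Raise the pot's bail and hang the pot on the spring scale

### The arm

A 6-joint arm with a two-finger parallel gripper is mounted at the origin on a cart in front of the work surface, level with it; the furniture and walls round the work are solid. World frame = base frame: x ahead of the robot, y to its left, z up, the work surface at z = 0. Lengths are in mm, angles in rad, forces in N, time in s.
With the tool pointing down it reaches from about 275 to 1000 mm from the base axis. Payload 8.4 kg.
Tool frame: the origin (TCP) lies midway between the tips of the shut fingers; the grasp point (between the pads) lies 19 mm behind it (r.grip_point_offset is the distance from the TCP to the grasp point, in mm); z points along the fingers, x is the direction in which the jaws open and shut, and the axes are right-handed (so a half turn about z gives the same grasp; the last joint's range is limited). The gripper opens to 85 mm and grips with 20 to 120 N. Pads are 22 mm wide; open, the fingers measure 114 mm over their backs; the gripper's body (76 mm by 85 mm) begins 54 mm behind the grasp point. The pads swing forward as they close: fully open they stand 13 mm farther back than shut.
Start: joints at [-1.345, 0.353, 1.633, -0, 1.155, -0.002], TCP at [141.145, -608.856, 231.281] pointing down, gripper open.
Joint ranges: [-2.63, 2.63], [-0.92, 2.1], [0.06, 2.66], [-1.3, 4.44], [0, 2.69], [-3.02, 3.02]. Speed limits (rad/s): [2.22, 2.22, 2.79, 3.14, 3.14, 3.14].

### API

Orientations are given as [roll, pitch, yaw] about the fixed x, y, z axes, in that order (R = Rz(yaw) Ry(pitch) Rx(roll)).
In Python, from rig import monitor, vision, sign_off, r gives the robot as it stands.
- The arm moves only by the shell command python3 -m inch 'ROWS' [FORCE]. ROWS is JSON, a list of rows, each an object with "dp": the shift along the tool's x, y, z in mm, a list of three; "angular": the turn, a rotation vector about the tool's x, y, z in rad, a list of three; "fingers": the closure in counts, from 0 (fully open) to 255 (shut). A call has 1 to 12 rows; each row is the pose to reach, as a shift and turn from the pose commanded when the call began, along the tool's axes at that moment; what a row does not reach only later rows make up. A row lasts 1/12 s, in which the tool goes at most 41.7 mm and 7.16 degrees, less where a joint would pass 70% of its speed; a pose out of reach is approached as far as the arm can. A call with a gripper value outside its range is refused whole. The fingers move at their own pace and stop on an object; FORCE is the grip in N (left out, the last holds). Time passes only in rows, so rows that repeat a pose let the fingers close. It gives the time, the measured TCP pose, the force and the opening at its end, in the units of the state.
- monitor.sense(): the state, without advancing time (a new reading comes with each control period).
- vision.grab_frame(name): name is "scene" or "top"; returns (picture, depth): 384x512x3 uint8, blue, green, red; 384x512 float32, mm along the optical axis (not along the pixel's ray), 0 where there is no reading.
- vision.camera_params(name): a dict with "fx", "fy", "cx", "cy" (pixels), "R" (3x3) and "t" (3): a world point X has camera coordinates R X + t. Camera axes: x right, y down, z forward; pixel columns grow to the right and rows downward; lengths in mm; the calibration is good to about 2 mm. A picture is of the moment at which its call begins. camera_params takes no time and is no camera call.
- sign_off(): hands the job in, once; it reports no verdict.
The state is a dict: "clock": time; "qpos": joint angles; "qvel": joint speeds; "joint_efforts": joint torques, N m; "eef_pos": TCP position; "tcp_rot": TCP orientation; "contact_force": force on the tool from outside, world axes, zero at the start; "wrist_torque": the same for the moment, N m; "opening": opening from 0.0 (shut) to 1.0 (fully open).
Only numpy, scipy, OpenCV 4.12 (cv2) and the standard library are available. Lean on these libraries where they do the work, as an engineer would, in place of code of your own. Each camera call takes 0.05 s, during which the arm holds its last target.

### The job

Raise the folded-down wire bail of the small metal pot upright while the pot stays standing where it is, then lift the pot by the bail and hang it on both prongs of the spring scale's fork, so that the bail rests in the notches and the pot hangs free and still. Set the weight onto the fork gently: do not drop it or press down hard, as the scale is delicate. Do not drag or tip the pot, and leave the other things on the desk where they are.

Things in the scene. Friction and masses are not known exactly. Their poses are not given: they have to be found in the camera images.
- pot: Small round sheet-metal pot, open and empty, 72 mm across the rim, 60 mm high, about 0.4 kg with its bail (varies by a quarter). Origin: centre of its underside, z up. A wire bail (round wire, 5 mm thick) hangs on two ears at y = +-43 mm; its hinge line runs along the pot's y, 52 mm above the origin. The folded bail points to the pot's -x side.
- bail (a joint): Angle of the bail in the pot's frame (rad): 0 is folded level to the pot's -x side, 1.57 upright, 3.14 folded to +x. The hinge is slightly stiff (0.025 N m): the bail stays where it is left.
- bail_top (a point): Middle of the bail's straight top bar, on the wire's centre, 105 mm from the hinge line; moves with the bail. The bar runs along the pot's y, 64 mm long; on its middle is a black roller grip, 11 mm thick and 28 mm long, that turns freely on the wire and may be pinched from above, a finger on either side. Folded, there are about 63 mm free between it and the pot wall.
- stand: Grey spring scale: foot plate 170 x 110 x 12 mm fixed to the desk, upright tube at x = +95 mm, on it a telescopic rod with a grey head (its front at x = 78 mm) and a steel fork. Origin: on the desk, straight below the middle of the fork's notches; z up. Nothing stands higher than 30 mm above the notches. The bail's bar is to lie across both prongs, along the stand's y, roller between them.
- fork_foot (a point): Stand's origin. The fork's height differs each time and is not measured: a wire seated in the unloaded notches has its centre 199 to 256 mm above the desk. Prongs: 7 mm rods at y = +-28 mm, 49 mm apart. V notch at x = 0 (wire seats 9 mm above it); free tips at x = -13 mm, 18 mm above it. Pass them in from -x between bar and pot: bar at 274 mm clears any tip, rim any prong. Crossbar at x = 66 mm.
- fork (a joint): How far the fork has sunk on its spring (m): 0 unloaded, growing downward, 2 N per mm after the first 0.6 N. The pot's weight takes it 1.2 to 2.3 mm down. Beyond 4.5 mm (about 9.5 N) the scale is overloaded; the stop is at 10 mm. A pot let go more than 1 mm above its seat falls and counts as dropped.
- mug: White mug 68 x 100 x 95 mm, bystander. Origin: centre of its underside.
- spool: Reel of solder, 52 mm across, 35 mm high, bystander. Origin: centre of its underside.
- tape: Roll of masking tape lying flat, 109 mm across, 24 mm high, bystander. Origin: centre of its underside.
- screws: Dark screw tray 60 x 90 x 16 mm, bystander. Origin: centre of its underside.

How it is judged (in metres and radians):
On the way, in this order (a step that is already met when the one before it is completed fails the run):
1. the bail is upright (within 0.3 rad) while the pot still stands on the desk (value of joint bail between 1.27 and 1.87 rad and height (world z) of pot below 0.006 m and angle between pot's own z axis and vertical below 0.15 rad), for 0.2 s.
2. the pot has been lifted off the desk (height (world z) of pot above 0.025 m), for 0.2 s.
At the end, for the whole second after the job is handed in: The pot hangs still by its upright bail in the notches of both prongs: fork sunk over 0.5 mm, bar within 12 mm of the notches, 15 mm of centre and 0.2 rad of parallel, pot over 25 mm up, tilt under 0.25 rad, bail within 0.35 rad of upright, under 0.03 m/s and 0.3 rad/s (value of joint fork above 0.0005 m and x of bail_top in the frame of stand between -0.012 and 0.012 m and y of bail_top in the frame of stand between -0.015 and 0.015 m and angle between the y axis of pot and the y axis of stand, either way round below 0.2 rad and height (world z) of pot above 0.025 m and angle between pot's own z axis and vertical below 0.25 rad and value of joint bail between 1.22 and 1.92 rad and linear speed of pot below 0.03 m/s and angular speed of pot below 0.3 rad/s); the robot touches nothing.
It fails at once if the scale is overloaded (fork pushed or knocked down more than 4.5 mm) (value of joint fork above 0.0045 m).
It fails at once if the pot is dropped (falling or knocked faster than 0.15 m/s out of the fingers' hold) (height (world z) of pot above 0.03 m and contact force between the fingers and pot below 1 N and linear speed of pot above 0.15 m/s).
It fails at once if the pot is dragged along the desk or set down elsewhere (over 30 mm) (height (world z) of pot below 0.004 m and distance of pot from where it was at the start of the episode above 0.03 m).
It fails at once if the pot is tipped more than 0.6 rad (angle between pot's own z axis and vertical above 0.6 rad).
It fails at once if a bystander is moved more than 30 mm (distance of any of mug, spool, tape, screws from where it was at the start of the episode above 0.03 m).
It also fails if it takes over 72 s, if anything falls off the work surface, if the arm or the gripper's body presses on something with over 40 N, if the wrist force passes 120 N, or if a joint passes its speed limit or range.

## Working session

There is one attempt and no reset: what is moved stays moved. The work goes in short steps, Python scripts to look and compute and a shell command to move; the robot and the scene stay as the last step left them, time stands still between calls to the robot, and variables do not carry over. Pictures are saved under pics/ and viewed, and the job is handed in when it is done.

```bash
ls; mkdir -p pics; python3 - <<'E'
from rig import monitor, vision, r
import cv2, json
print(monitor.sense())
print([a for a in dir(r) if not a.startswith('_')])
for n in ("scene","top"):
    p,d=vision.grab_frame(n); cv2.imwrite(f"pics/{n}0.png",p)
    import numpy as np; np.save(f"pics/{n}0_d.npy",d)
    c=vision.camera_params(n); print(n,c)
E
```

```text
pics
{'clock': 0.0, 'qpos': array([-1.34538228e+00,  3.53659805e-01,  1.63414510e+00, -2.03266660e-06,
        1.15517886e+00, -2.40740743e-03]), 'qvel': array([ 0.00035141,  0.00027374,  0.00062923, -0.0005554 , -0.00148601,
        0.0010168 ]), 'joint_efforts': array([ 3.64986110e-03, -6.05236530e+01, -3.42056036e+01,  3.87881232e-05,
        9.39180551e-03, -2.78488656e-06]), 'eef_pos': array([ 141.04830791, -608.38747254,  230.54969924]), 'tcp_rot': array([-3.14159116e+00,  1.39111735e-03, -1.34297405e+00]), 'contact_force': array([0.45955475, 0.20004359, 0.85443722]), 'wrist_torque': array([ 0.00595861,  0.00188882, -0.01756267]), 'opening': 0.9962865370929829}
['MotionError', 'grip_point_offset']
scene {'fx': 349.3699386893972, 'fy': 349.3699386893972, 'cx': 249.37796622779803, 'cy': 190.78902714232203, 'R': array([[-0.75163105, -0.65926222,  0.02059351],
       [-0.39645161,  0.42660494, -0.81291718],
       [ 0.52714029, -0.61917812, -0.58201509]]), 't': array([436.22878412, 306.02977046, 807.92518936])}
top {'fx': 437.9241149673243, 'fy': 437.9241149673243, 'cx': 253.09070389876337, 'cy': 192.9398018138778, 'R': array([[ 0.01511122, -0.99987864, -0.00378902],
       [-0.99939997, -0.01498565, -0.03122702],
       [ 0.03116645,  0.00425863, -0.99950514]]), 't': array([  74.85561197,  533.96999548, 1099.46623806])}
```

View pics/scene0.png

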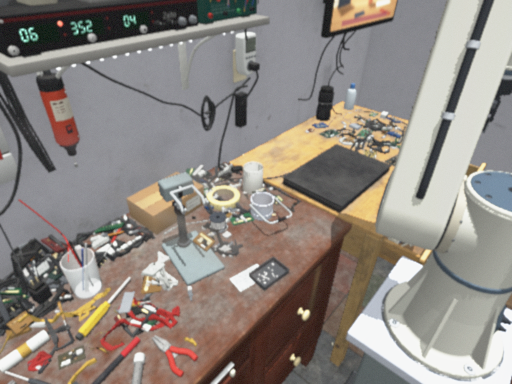

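View pics/top0.png

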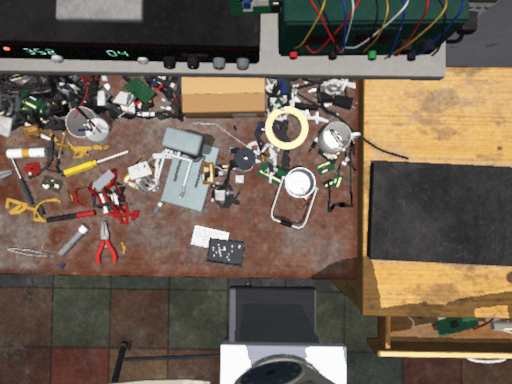

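```bash
python3 - <<'E'
import cv2
t=cv2.imread("pics/top0.png"); s=cv2.imread("pics/scene0.png")
cv2.imwrite("pics/z1.png",cv2.resize(t[95:275,140:370],None,fx=3.3,fy=3.3,interpolation=cv2.INTER_CUBIC))
cv2.imwrite("pics/z2.png",cv2.resize(s[140:300,140:320],None,fx=3.6,fy=3.6,interpolation=cv2.INTER_CUBIC))
E
```

```text
(no output)
```

View pics/z1.png

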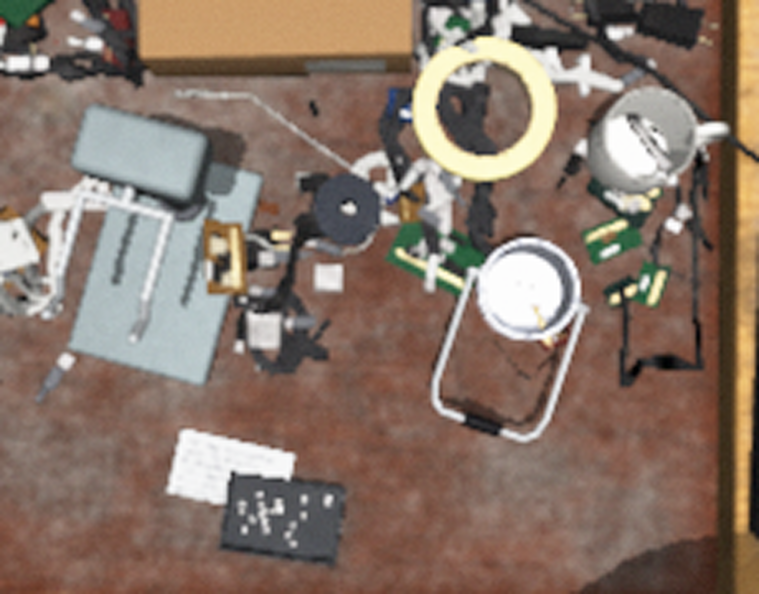

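View pics/z2.png

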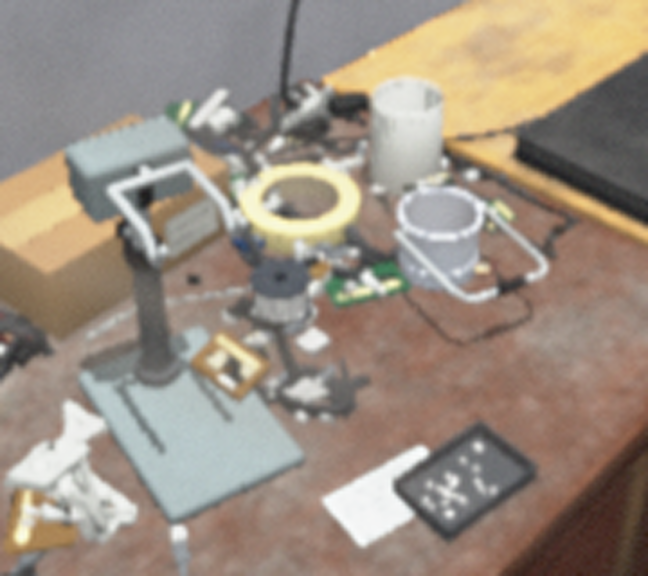

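```bash
cat > h.py <<'E'
import numpy as np, cv2
from rig import monitor, vision, r
def pts(d,c):
    v,u=np.mgrid[0:d.shape[0],0:d.shape[1]]
    P=np.stack([(u-c['cx'])/c['fx']*d,(v-c['cy'])/c['fy']*d,d],-1)
    W=(P-c['t'])@c['R']
    W[d<=0]=np.nan
    return W
def ray(u,v,c,z):
    D=np.array([(u-c['cx'])/c['fx'],(v-c['cy'])/c['fy'],1.])@c['R']
    O=-c['t']@c['R']
    return O+D*(z-O[2])/D[2]
def proj(X,c):
    p=c['R']@np.array(X,float)+c['t']; return p[0]/p[2]*c['fx']+c['cx'],p[1]/p[2]*c['fy']+c['cy']
E
python3 - <<'E'
from h import *
np.set_printoptions(precision=1,suppress=True)
c=vision.camera_params('top'); d=np.load('pics/top0_d.npy'); W=pts(d,c)
z=W[...,2]
# height map picture
h=np.nan_to_num(np.clip(z,0,320)); cv2.imwrite('pics/hm.png',cv2.resize(cv2.applyColorMap((h*255/320).astype(np.uint8),cv2.COLORMAP_TURBO)[95:275,140:370],None,fx=3.3,fy=3.3,interpolation=cv2.INTER_NEAREST))
# plate corners via z
roi=np.zeros(z.shape,bool); roi[110:215,155:225]=1
m=roi&(z>6)&(z<18); 
im=cv2.imread('pics/top0.png').astype(int)
print('plate z med',np.median(z[m]))
for box,name in (((218,230,280,296),'roller'),((165,205,280,325),'pot')):
    a=W[box[0]:box[1],box[2]:box[3]].reshape(-1,3)
    b=a[a[:,2]>30]
    print(name,len(b),np.median(b,0),b[:,2].max())
a=W[110:210,150:215].reshape(-1,3); a=a[a[:,2]>150]; print('high',len(a), np.histogram(a[:,2],bins=range(150,330,10)))
E
```

```text
plate z med 10.439950026062766
roller 62 [459.9   0.7  56.8] 61.68143101120256
pot 304 [559.9 -45.   56.7] 64.7824888155543
high 1286 (array([  0,   0,   0,  10,  27,  63, 346, 836,   4,   0,   0,   0,   0,
         0,   0,   0,   0]), array([150, 160, 170, 180, 190, 200, 210, 220, 230, 240, 250, 260, 270,
       280, 290, 300, 310, 320]))
```

View pics/hm.png

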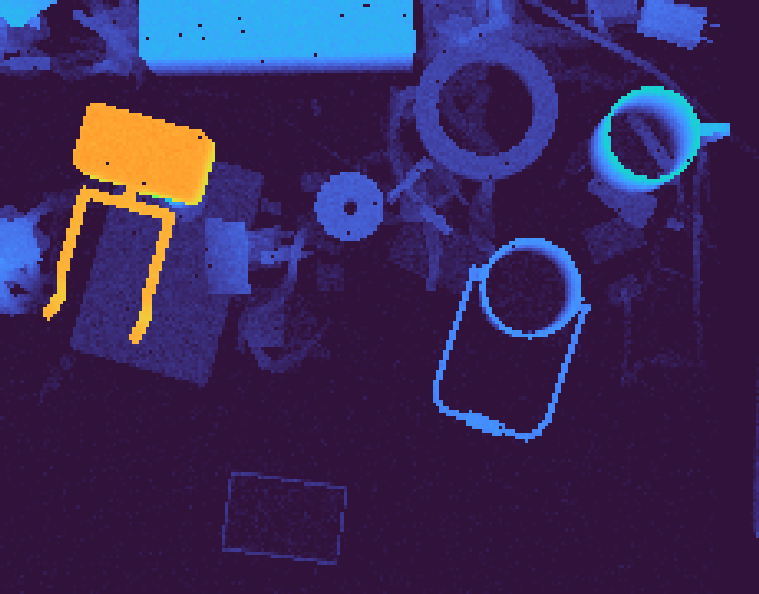

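```bash
python3 - <<'E'
from h import *
np.set_printoptions(precision=1,suppress=True)
c=vision.camera_params('top'); d=np.load('pics/top0_d.npy'); W=pts(d,c); z=W[...,2]
v,u=np.mgrid[0:384,0:512]
# pot rim
roi=(u>283)&(u<318)&(v>164)&(v<199)&(z>50)&(z<70)
a=W[roi]; a=a[a[:,2]>54]
x,y=a[:,0],a[:,1]
A=np.c_[2*x,2*y,np.ones(len(x))]; s=np.linalg.lstsq(A,x*x+y*y,rcond=None)[0]
print('rim',s[:2],np.sqrt(s[2]+s[0]**2+s[1]**2),len(a),a[:,2].mean())
dd=np.hypot(x-s[0],y-s[1]);k=dd<42; A=A[k]; s=np.linalg.lstsq(A,(x*x+y*y)[k],rcond=None)[0]
print('rim',s[:2],np.sqrt(s[2]+s[0]**2+s[1]**2),k.sum())
# bail
m=(z>42)&(z<70)&(u>270)&(u<320)&(v>170)&(v<232)
B=W[m]; 
far=np.hypot(B[:,0]-s[0],B[:,1]-s[1])>41.5
B=B[far]; rect=cv2.minAreaRect(B[:,:2].astype(np.float32)); print('bail rect',rect,len(B))
# bar
bb=W[(z>42)&(z<70)&(u>276)&(u<300)&(v>217)&(v<230)]
vx=cv2.fitLine(bb[:,:2].astype(np.float32),cv2.DIST_HUBER,0,.01,.01).ravel(); print('bar line',vx,len(bb),bb.mean(0))
# plate
roi=(u>158)&(u<222)&(v>140)&(v<215)&(z>6)&(z<17)
cv2.imwrite('pics/pm.png',cv2.resize(((roi)*255).astype(np.uint8)[95:275,140:370],None,fx=3.3,fy=3.3,interpolation=cv2.INTER_NEAREST))
# fork
f=(u>150)&(u<197)&(v>148)&(v<202)&(z>170)&(z<270)
F=W[f]; 
for lo,hi in((150,162),(178,196)):
    g=W[f&(u>=lo)&(u<hi)&(v>165)]
    l=cv2.fitLine(g[:,:2].astype(np.float32),cv2.DIST_HUBER,0,.01,.01).ravel(); print('prong',l,np.arctan2(l[1],l[0]),len(g),g.min(0),g.max(0))
E
```

```text
rim [559.4 -31.4] 35.39694650893373 180 58.923188590583514
rim [560.  -30.6] 34.98827341277624 172
bail rect ((508.9698486328125, -13.958625793457031), (91.66532135009766, 112.72295379638672), 71.87381744384766) 261
bar line [  0.3   0.9 459.3  -1.5] 78 [459.6  -0.8  56.4]
prong [  1.   -0.2 552.3 278.9] -0.23847647 87 [527.2 271.9 200.8] [579.  288.1 222.3]
prong [  1.   -0.3 547.8 222.2] -0.2579883 118 [513.6 210.8 201.5] [580.  233.7 221.3]
```

View pics/pm.png

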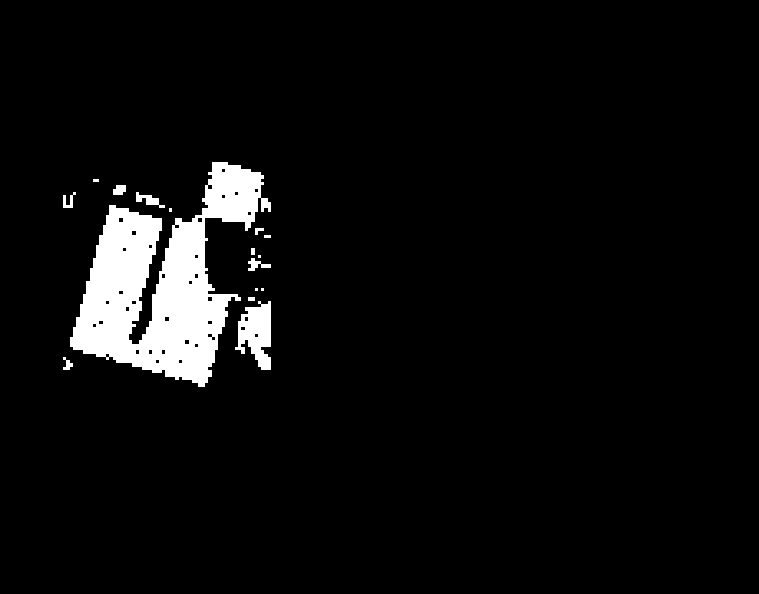

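```bash
python3 - <<'E'
from h import *
np.set_printoptions(precision=1,suppress=True)
c=vision.camera_params('top'); d=np.load('pics/top0_d.npy'); W=pts(d,c); z=W[...,2]
v,u=np.mgrid[0:384,0:512]
# plate edges
roi=(u>158)&(u<214)&(v>150)&(v<214)&(z>6)&(z<17)
p=W[roi]
for yaw in (-.25,):
  pass
# front edge: lowest plate pixel per column u 162..202
E=[]
for uu in range(163,202):
    vs=np.where(roi[:,uu])[0]
    vs=vs[vs>190]
    if len(vs): E.append(ray(uu,vs.max()+.5,c,12)[:2])
l=cv2.fitLine(np.array(E,np.float32),cv2.DIST_HUBER,0,.01,.01).ravel(); print('front edge',l,'yaw',np.arctan2(l[1],l[0])-np.pi/2 , np.arctan2(l[1],l[0])+np.pi/2)
for (a,b) in ((70,347),(205,386)): print('corner',ray(a/3.3+140,b/3.3+95,c,12))
f=(u>150)&(u<200)&(v>120)&(v<202)&(z>170)&(z<290)
F=W[f]
for yaw in (-.25,):
    R=np.array([[np.cos(yaw),np.sin(yaw)],[-np.sin(yaw),np.cos(yaw)]])
    S=F[:,:2]@R.T
    sx,sy=S.T
    print(sx.min(),sx.max())
    for b in np.arange(430,620,3):
        k=(sx>=b)&(sx<b+3)
        for lo,hi in ((320,365),(365,392),(392,430)):
            kk=k&(sy>=lo)&(sy<hi)
            if kk.sum(): print(b,lo,kk.sum(),'y',sy[kk].mean(),'z',np.median(F[kk,2]),F[kk,2].max(), end=' | ')
        if k.sum():print()
E
```

```text
front edge [  0.3   1.  497.5 262. ] yaw -0.25911653 2.8824763
corner [511.  314.3  12. ]
corner [482.8 210.6  12. ]
440.15559971939075 578.4234904531174
439 320 3 y 351.64097491497824 z 219.16851663414516 220.29668903310917 | 439 392 2 y 408.60057551147474 z 216.80390105949354 217.8021740271977 | 
442 320 6 y 351.29633307463206 z 219.4230943186214 221.27803263940473 | 442 392 5 y 407.15754644020126 z 219.24814152676365 221.19965646760488 | 
445 320 5 y 350.4107498001966 z 216.74940380860411 218.45637948356264 | 445 392 6 y 406.7561165379762 z 217.09682836833466 220.3735121779875 | 
448 320 5 y 352.1276061258955 z 212.0067438582258 214.23340641593566 | 448 392 5 y 407.42993469776604 z 215.88869762769974 216.62346109111948 | 
451 320 6 y 351.084861377471 z 209.46232199702436 213.54456702178712 | 451 392 6 y 407.00229624387975 z 209.36930953314692 213.07786814570238 | 
454 320 5 y 350.5714333556456 z 204.17561447319883 205.69756346789785 | 454 392 6 y 406.21525333598794 z 204.62641565370984 206.56501414164768 | 
457 320 6 y 352.09262203017937 z 205.351138430329 207.8249475563064 | 457 
[... 6416 characters left out ...]
65 z 226.58072756258173 228.42635460646284 | 
571 320 14 y 355.05515058848147 z 224.96404197381196 227.72516263219484 | 571 365 20 y 379.30146427295676 z 225.99568528636445 229.84608342180692 | 571 392 16 y 406.6778799598182 z 225.23810272373643 227.2052683452587 | 
574 320 11 y 356.27994842547486 z 224.83140310102826 226.19726932884745 | 574 365 18 y 377.44312552088485 z 224.35474851899443 228.09159899176805 | 574 392 18 y 404.1589486977928 z 224.64650296862072 226.2263765503646 | 
577 320 3 y 355.5330313748772 z 222.04574882152627 223.08045444200343 | 577 365 5 y 378.37225200942305 z 222.7104707364682 223.7288689353613 | 577 392 5 y 401.9462109685609 z 221.8486056267074 222.3055130745443 |
```

```bash
cat >> h.py <<'E'
from scipy.spatial.transform import Rotation as Ro
def plan(pos,yaw,s=None):
    """world TCP target, yaw (tool down) -> dp, angular in present tool axes"""
    s=s or monitor.sense(); R0=Ro.from_euler('xyz',s['tcp_rot']); R1=Ro.from_euler('xyz',[np.pi,0,yaw])
    return R0.inv().apply(np.array(pos)-s['eef_pos']).round(1),(R0.inv()*R1).as_rotvec().round(3)
E
python3 - <<'E'
from h import *
np.set_printoptions(precision=1,suppress=True)
c=vision.camera_params('top'); d=np.load('pics/top0_d.npy'); W=pts(d,c)
g=W.reshape(-1,3)
for t in np.linspace(0,1,9):
    p=np.array([141,-608])*(1-t)+np.array([460,1])*t
    k=np.hypot(g[:,0]-p[0],g[:,1]-p[1])<90
    print(p,k.sum(),np.nanmax(g[k,2]) if k.any() else None)
k=(g[:,2]>250); print('high',g[k].min(0),g[k].max(0)); 
k=(g[:,2]>250)&(g[:,0]>400); print('high',g[k].min(0),g[k].max(0)) 
print(r.grip_point_offset, plan([460,1,150],-.306))
E
```

```text
[ 141. -608.] 1820 -64.94779307617732
[ 180.9 -531.9] 2860 0.35576827732640676
[ 220.8 -455.8] 2827 0.39847412766123125
[ 260.6 -379.6] 3105 0.5593360458681886
[ 300.5 -303.5] 3722 31.01577197803736
[ 340.4 -227.4] 3944 32.75714182168969
[ 380.2 -151.2] 3605 31.485760238829236
[420.1 -75.1] 3924 61.68143101120256
[460.   1.] 3944 63.163087470616524
high [ 168.9 -427.8  250. ] [892.4 426.7 684.6]
high [ 673.  -427.8  250.2] [892.4 426.7 684.6]
18.700000000000003 (array([-521.5, -448.3,   81.3]), array([-0.,  0., -1.]))
```

```bash
python3 -m inch '[{"dp":[-22,-19,0],"angular":[0,0,-0.043],"fingers":0},{"dp":[-44,-38,0],"angular":[0,0,-0.086],"fingers":0},{"dp":[-66,-57,0],"angular":[0,0,-0.13],"fingers":0},{"dp":[-88,-76,0],"angular":[0,0,-0.173],"fingers":0},{"dp":[-110,-95,0],"angular":[0,0,-0.216],"fingers":0},{"dp":[-132,-114,0],"angular":[0,0,-0.26],"fingers":0},{"dp":[-154,-133,0],"angular":[0,0,-0.303],"fingers":0},{"dp":[-176,-152,0],"angular":[0,0,-0.346],"fingers":0},{"dp":[-198,-171,0],"angular":[0,0,-0.39],"fingers":0},{"dp":[-220,-190,0],"angular":[0,0,-0.433],"fingers":0},{"dp":[-242,-209,0],"angular":[0,0,-0.476],"fingers":0},{"dp":[-264,-228,0],"angular":[0,0,-0.52],"fingers":0}]' 40; python3 -c "
from h import *
print(plan([460,1,150],-.306),monitor.sense()['qpos'])"
```

```text
clock: 1.1
eef_pos: [303.9, -298.7, 231.1]
tcp_rot: [-3.142, 0.0, -0.821]
contact_force: [0.6, 0.7, -0.0]
opening: 1.004
(array([-113. , -318.5,   81.2]), array([-0.   ,  0.   , -0.515])) [-7.80463750e-01  3.55309961e-02  2.03426282e+00  2.30650108e-05
  1.07208835e+00  4.06380385e-02]
```

```bash
python3 -m inch '[{"dp":[-10,-27,3],"angular":[0,0,-0.045],"fingers":60},{"dp":[-20,-56,7],"angular":[0,0,-0.09],"fingers":60},{"dp":[-30,-85,14],"angular":[0,0,-0.14],"fingers":60},{"dp":[-40,-114,21],"angular":[0,0,-0.19],"fingers":60},{"dp":[-50,-143,28],"angular":[0,0,-0.235],"fingers":60},{"dp":[-61,-172,35],"angular":[0,0,-0.28],"fingers":60},{"dp":[-71,-201,42],"angular":[0,0,-0.33],"fingers":60},{"dp":[-82,-230,50],"angular":[0,0,-0.375],"fingers":60},{"dp":[-92,-259,58],"angular":[0,0,-0.42],"fingers":60},{"dp":[-103,-289,66],"angular":[0,0,-0.47],"fingers":60},{"dp":[-113,-318,74],"angular":[0,0,-0.515],"fingers":60},{"dp":[-113,-318,81],"angular":[0,0,-0.515],"fingers":60}]' 40; python3 - <<'E'
from h import *
p,d=vision.grab_frame('top'); cv2.imwrite('pics/t1.png',cv2.resize(p[95:275,140:370],None,fx=3.3,fy=3.3))
p,d=vision.grab_frame('scene'); cv2.imwrite('pics/s1.png',cv2.resize(p[60:340,140:400],None,fx=2.1,fy=2.1))
s=monitor.sense();print(s['eef_pos'],s['tcp_rot'],plan([460,1,33],-.306))
E
```

```text
clock: 2.1
eef_pos: [462.3, 2.5, 150.0]
tcp_rot: [-3.14, -0.001, -0.303]
contact_force: [0.0, 0.9, -0.1]
opening: 0.764
[ 4.59144452e+02 -2.41243017e-01  1.49034945e+02] [ 3.14065982e+00  2.54425912e-03 -3.05827867e-01] (array([  0.7,  -1.5, 116. ]), array([0.001, 0.003, 0.   ]))
```

View pics/s1.png

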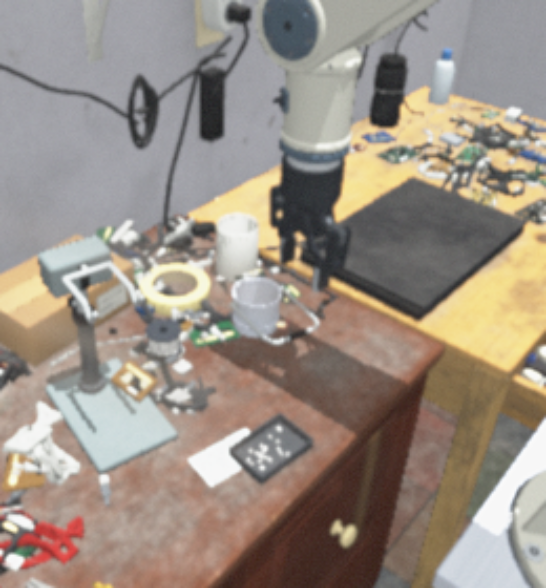

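The gripper hangs pointing down over the bail's roller (at about 320,250 in the picture); nothing has been disturbed. Going down next.

```bash
python3 -m inch '[{"dp":[0.5,-1,10],"angular":[0,0,0],"fingers":60},{"dp":[0.5,-1,20],"angular":[0,0,0],"fingers":60},{"dp":[0.5,-1,30],"angular":[0,0,0],"fingers":60},{"dp":[0.5,-1,40],"angular":[0,0,0],"fingers":60},{"dp":[0.5,-1,52],"angular":[0,0,0],"fingers":60},{"dp":[0.5,-1,64],"angular":[0,0,0],"fingers":60},{"dp":[0.5,-1,76],"angular":[0,0,0],"fingers":60},{"dp":[0.5,-1,88],"angular":[0,0,0],"fingers":60},{"dp":[0.5,-1,98],"angular":[0,0,0],"fingers":60},{"dp":[0.5,-1,106],"angular":[0,0,0],"fingers":60},{"dp":[0.5,-1,112],"angular":[0,0,0],"fingers":60},{"dp":[0.5,-1,116],"angular":[0,0,0],"fingers":60}]' 40; python3 - <<'E'
from h import *
p,d=vision.grab_frame('scene'); cv2.imwrite('pics/s2.png',cv2.resize(p[150:260,200:340],None,fx=5,fy=5,interpolation=cv2.INTER_CUBIC))
p,d=vision.grab_frame('top'); cv2.imwrite('pics/t2.png',cv2.resize(p[150:250,240:340],None,fx=5,fy=5,interpolation=cv2.INTER_CUBIC))
s=monitor.sense();print(s['eef_pos'],s['tcp_rot'],s['contact_force'],plan([460,1,33],-.306))
E
```

```text
clock: 3.2
eef_pos: [460.4, -0.4, 33.5]
tcp_rot: [3.141, 0.001, -0.308]
contact_force: [0.0, 0.0, -0.4]
opening: 0.765
[ 4.60435352e+02 -3.70138571e-01  3.37647966e+01] [ 3.14133993e+00  7.92044211e-04 -3.08165830e-01] [ 0.03825976  0.23375081 -0.85162329] (array([-0.8, -1.2,  0.8]), array([ 0.   ,  0.001, -0.002]))
```

View pics/s2.png

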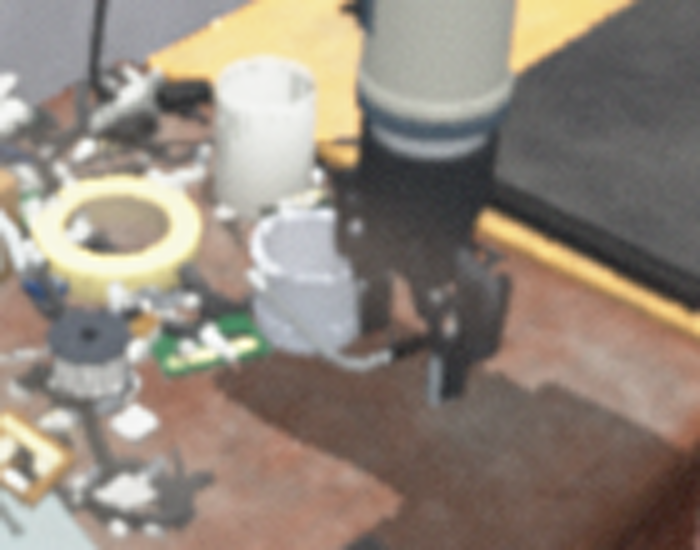

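View pics/t2.png

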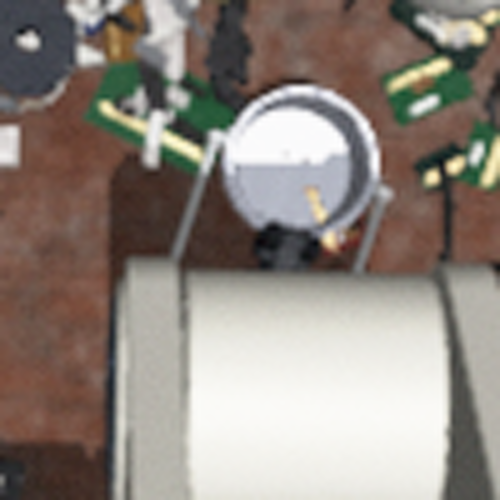

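The roller (about 410,345) sits between the fingers with the pot-side finger clear of the wall. Closing.

```bash
python3 -m inch '[{"dp":[0,-1,0],"angular":[0,0,0],"fingers":150},{"dp":[0,-1,0],"angular":[0,0,0],"fingers":150},{"dp":[0,-1,0],"angular":[0,0,0],"fingers":180},{"dp":[0,-1,0],"angular":[0,0,0],"fingers":200},{"dp":[0,-1,0],"angular":[0,0,0],"fingers":210},{"dp":[0,-1,0],"angular":[0,0,0],"fingers":220},{"dp":[0,-1,0],"angular":[0,0,0],"fingers":230},{"dp":[0,-1,0],"angular":[0,0,0],"fingers":255},{"dp":[0,-1,0],"angular":[0,0,0],"fingers":255},{"dp":[0,-1,0],"angular":[0,0,0],"fingers":255}]' 40; python3 - <<'E'
from h import *
p,d=vision.grab_frame('scene'); cv2.imwrite('pics/s3.png',cv2.resize(p[150:260,200:340],None,fx=5,fy=5,interpolation=cv2.INTER_CUBIC))
s=monitor.sense();print(s['eef_pos'],s['tcp_rot'],s['contact_force'],s['opening']*85)
E
```

```text
clock: 4.13
eef_pos: [460.7, 0.7, 34.2]
tcp_rot: [3.141, 0.001, -0.308]
contact_force: [-1.5, 0.9, -0.3]
opening: 0.112
[460.75383947   0.68125246  34.19032742] [ 3.14144708e+00  5.35749714e-04 -3.07988069e-01] [-0.9331515   0.79066126  0.02697143] 9.185470272491878
```

View pics/s3.png

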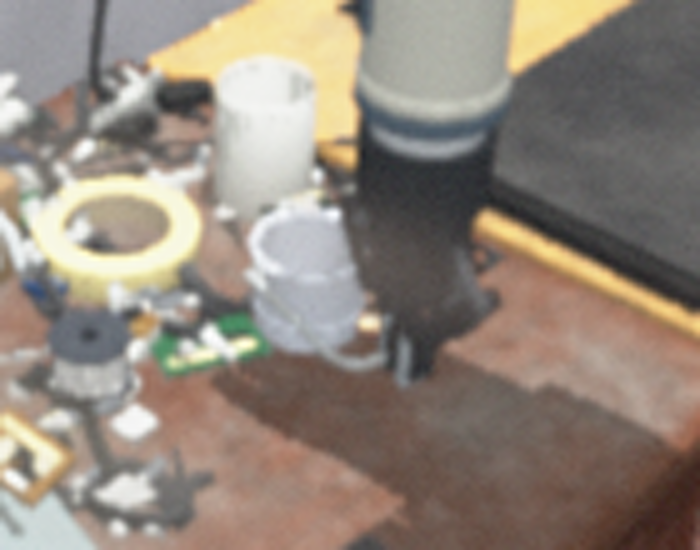

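```bash
python3 -m inch '[{"dp":[0.3,0,-7.3],"angular":[0,0,0],"fingers":255},{"dp":[1,0,-14.6],"angular":[0,0,0],"fingers":255},{"dp":[2.3,0,-21.8],"angular":[0,0,0],"fingers":255},{"dp":[4.1,0,-28.9],"angular":[0,0,0],"fingers":255},{"dp":[6.3,0,-35.9],"angular":[0,0,0],"fingers":255},{"dp":[9.1,0,-42.7],"angular":[0,0,0],"fingers":255},{"dp":[12.3,0,-49.3],"angular":[0,0,0],"fingers":255},{"dp":[16,0,-55.6],"angular":[0,0,0],"fingers":255},{"dp":[20.1,0,-61.7],"angular":[0,0,0],"fingers":255},{"dp":[24.6,0,-67.5],"angular":[0,0,0],"fingers":255},{"dp":[29.5,0,-72.9],"angular":[0,0,0],"fingers":255},{"dp":[34.7,0,-78],"angular":[0,0,0],"fingers":255}]' 40; python3 - <<'E'
from h import *
p,d=vision.grab_frame('scene'); cv2.imwrite('pics/s4.png',cv2.resize(p[120:260,200:340],None,fx=4,fy=4,interpolation=cv2.INTER_CUBIC))
s=monitor.sense();print(s['eef_pos'],s['tcp_rot'],s['contact_force'],s['opening']*85)
E
```

```text
clock: 5.18
eef_pos: [494.8, -10.0, 112.8]
tcp_rot: [-3.141, -0.0, -0.308]
contact_force: [0.8, -0.4, -2.3]
opening: 0.111
[496.13711845 -10.2388838  113.77566963] [-3.14106038e+00 -1.96225918e-03 -3.08078777e-01] [-2.58363729 -0.59830675  5.15471459] 9.452156510518984
```

View pics/s4.png

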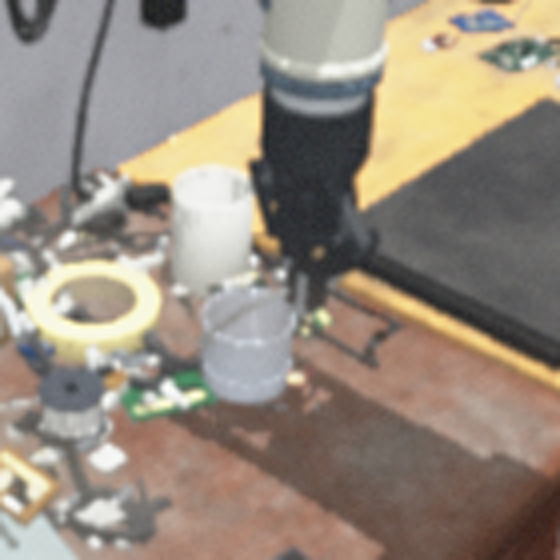

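```bash
python3 -m inch '[{"dp":[5.7,0,-4.7],"angular":[0,0,0],"fingers":255},{"dp":[11.6,0,-9],"angular":[0,0,0],"fingers":255},{"dp":[17.8,0,-12.8],"angular":[0,0,0],"fingers":255},{"dp":[24.3,0,-16.2],"angular":[0,0,0],"fingers":255},{"dp":[31,0,-19.1],"angular":[0,0,0],"fingers":255},{"dp":[37.9,0,-21.5],"angular":[0,0,0],"fingers":255},{"dp":[44.9,0,-23.4],"angular":[0,0,0],"fingers":255},{"dp":[52.1,0,-24.8],"angular":[0,0,0],"fingers":255},{"dp":[59.3,0,-25.7],"angular":[0,0,0],"fingers":255},{"dp":[64.8,0,-26],"angular":[0,0,0],"fingers":255},{"dp":[70,0,-26],"angular":[0,0,0],"fingers":255},{"dp":[70,0,-26],"angular":[0,0,0],"fingers":255}]' 40; python3 - <<'E'
from h import *
s=monitor.sense();print(s['eef_pos'],s['tcp_rot'],s['contact_force'],s['opening']*85)
p,d=vision.grab_frame('scene'); cv2.imwrite('pics/s5.png',cv2.resize(p[120:260,200:340],None,fx=4,fy=4,interpolation=cv2.INTER_CUBIC))
p,d=vision.grab_frame('top'); cv2.imwrite('pics/t5.png',cv2.resize(p[120:250,240:340],None,fx=4,fy=4,interpolation=cv2.INTER_CUBIC))
for i in range(3):
    vision.grab_frame('top'); print(monitor.sense()['contact_force'])
E
```

```text
clock: 6.23
eef_pos: [561.8, -31.3, 138.2]
tcp_rot: [-3.142, -0.0, -0.308]
contact_force: [-0.0, -0.5, -0.3]
opening: 0.109
[561.76443826 -31.33244147 138.16488478] [-3.14153332e+00 -4.14734079e-04 -3.08063364e-01] [-0.03521435 -0.53621968 -0.28027389] 9.296383768179203
[ 0.01175941 -0.19996727 -0.34668414]
[ 1.16677956  0.0844679  -1.3989474 ]
[-0.36530807  0.06110878 -2.53830644]
```

View pics/s5.png

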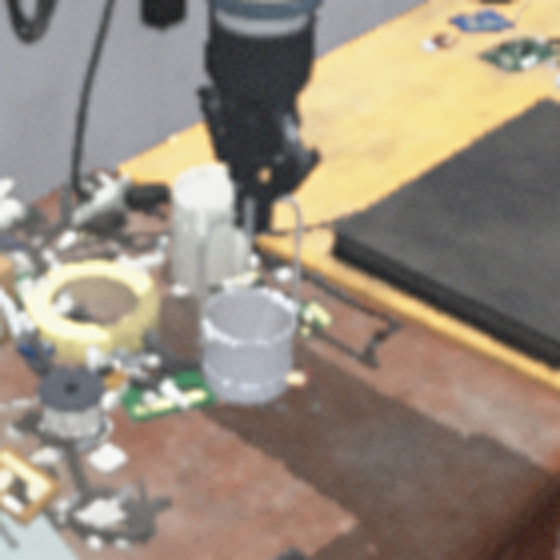

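View pics/t5.png

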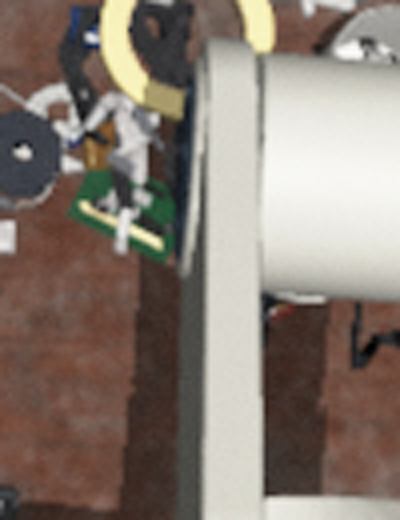

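```bash
python3 - <<'E'
from h import *
np.set_printoptions(precision=0,suppress=True)
c=vision.camera_params('top'); d=np.load('pics/top0_d.npy'); g=pts(d,c).reshape(-1,3)
a=np.array
O=a([535,254.6]); X=a([.968,-.252])
for name,A,B in(('carry',a([562,-31]),O-110*X),('in',O-110*X,O)):
  for t in np.linspace(0,1,7):
    p=A*(1-t)+B*t; dd=np.hypot(g[:,0]-p[0],g[:,1]-p[1])
    out=[np.nanmax(g[(dd<R)&(g[:,2]<170),2]) for R in (46,60,75)]
    print(name,p,a(out))
E
python3 -m inch '[{"dp":[0,0,-2],"angular":[0,0,0],"fingers":255},{"dp":[0,0,-4],"angular":[0,0,0],"fingers":255},{"dp":[0,0,-6],"angular":[0,0,0],"fingers":255},{"dp":[0,0,-9],"angular":[0,0,0],"fingers":255},{"dp":[0,0,-12],"angular":[0,0,0],"fingers":255},{"dp":[0,0,-16],"angular":[0,0,0],"fingers":255},{"dp":[0,0,-20],"angular":[0,0,0],"fingers":255},{"dp":[0,0,-24],"angular":[0,0,0],"fingers":255},{"dp":[0,0,-28],"angular":[0,0,0],"fingers":255},{"dp":[0,0,-32],"angular":[0,0,0],"fingers":255},{"dp":[0,0,-34],"angular":[0,0,0],"fingers":255},{"dp":[0,0,-35],"angular":[0,0,0],"fingers":255}]' 40; python3 - <<'E'
from h import *
p,d=vision.grab_frame('scene'); cv2.imwrite('pics/s6.png',cv2.resize(p[100:260,200:340],None,fx=4,fy=4,interpolation=cv2.INTER_CUBIC))
for i in range(6):
    vision.grab_frame('top'); print(monitor.sense()['contact_force'])
s=monitor.sense();print(s['eef_pos'],s['tcp_rot'],s['opening']*85)
E
```

```text
carry [562. -31.] [65. 65. 65.]
carry [540.  21.] [63. 63. 63.]
carry [518.  73.] [58. 58. 58.]
carry [495. 126.] [15. 18. 18.]
carry [473. 178.] [17. 18. 19.]
carry [451. 230.] [16. 17. 17.]
carry [429. 282.] [ 4.  6. 15.]
in [429. 282.] [ 4.  6. 15.]
in [446. 278.] [ 4. 15. 16.]
in [464. 273.] [15. 16. 16.]
in [482. 268.] [16. 16. 16.]
in [500. 264.] [16. 16. 16.]
in [517. 259.] [16. 16. 25.]
in [535. 255.] [16. 25. 33.]
clock: 7.48
eef_pos: [561.0, -31.1, 173.8]
tcp_rot: [-3.141, -0.001, -0.308]
contact_force: [1.0, 0.2, -3.8]
opening: 0.113
[-0.46691898  0.79301433 -3.45306132]
[-0.19649644  0.42416326 -3.62846505]
[ 0.24550148 -0.21491593 -3.99187346]
[-0.00730137 -0.2025304  -4.35086915]
[ 4.97737490e-01  1.98389871e-03 -4.19115410e+00]
[ 0.01084998  0.04898306 -3.66244177]
[560.64454051 -31.04951606 173.0356044 ] [ 3.14152807e+00  4.46970177e-04 -3.07991120e-01] 9.48166026580752
```

View pics/s6.png

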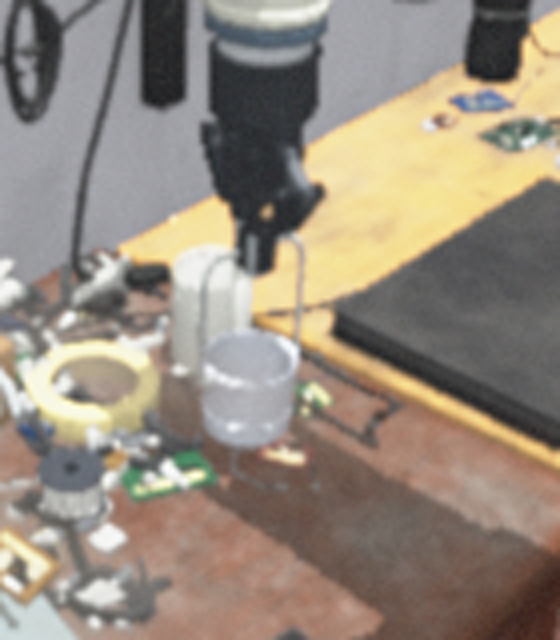

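The pot hangs level about 35 mm up (near 250,385), with the mug and tape untouched; the load reads about 3.9 N.

```bash
python3 -m inch '[{"dp":[0,0,-2],"angular":[0,0,0],"fingers":255},{"dp":[0,0,-5],"angular":[0,0,0],"fingers":255},{"dp":[0,0,-9],"angular":[0,0,0],"fingers":255},{"dp":[0,0,-14],"angular":[0,0,0],"fingers":255},{"dp":[0,0,-19],"angular":[0,0,0],"fingers":255},{"dp":[0,0,-24],"angular":[0,0,0],"fingers":255},{"dp":[0,0,-30],"angular":[0,0,0],"fingers":255},{"dp":[0,0,-36],"angular":[0,0,0],"fingers":255},{"dp":[0,0,-42],"angular":[0,0,0],"fingers":255},{"dp":[0,0,-47],"angular":[0,0,0],"fingers":255},{"dp":[0,0,-50],"angular":[0,0,0],"fingers":255},{"dp":[0,0,-51],"angular":[0,0,0],"fingers":255}]' 40; python3 -c "
from h import *
print(plan([428.5,282.3,224],-.255))"
```

```text
clock: 8.83
eef_pos: [561.1, -31.1, 225.0]
tcp_rot: [-3.141, -0.001, -0.308]
contact_force: [-0.2, -0.1, -4.3]
opening: 0.111
(array([-221.4, -258.4,    0.9]), array([-0.   , -0.001, -0.053]))
```

```bash
python3 -m inch '[{"dp":[-1,-1,0],"angular":[0,0,0],"fingers":255},{"dp":[-3,-4,0],"angular":[0,0,0],"fingers":255},{"dp":[-7,-8,0],"angular":[0,0,0],"fingers":255},{"dp":[-11,-13,0],"angular":[0,0,0],"fingers":255},{"dp":[-17,-19,0],"angular":[0,0,-0.005],"fingers":255},{"dp":[-23,-27,0],"angular":[0,0,-0.01],"fingers":255},{"dp":[-31,-36,0],"angular":[0,0,-0.015],"fingers":255},{"dp":[-40,-46,0],"angular":[0,0,-0.02],"fingers":255},{"dp":[-49,-57,0],"angular":[0,0,-0.03],"fingers":255},{"dp":[-57,-67,0],"angular":[0,0,-0.04],"fingers":255},{"dp":[-66,-77,0],"angular":[0,0,-0.05],"fingers":255},{"dp":[-75,-88,0],"angular":[0,0,-0.053],"fingers":255}]' 40; python3 -c "
from h import *
print(plan([428.5,282.3,224],-.255))"
```

```text
clock: 9.83
eef_pos: [515.3, 76.8, 224.3]
tcp_rot: [-3.142, -0.0, -0.254]
contact_force: [0.3, 0.9, -4.0]
opening: 0.114
(array([-135.6, -177.1,    0.3]), array([-0.   , -0.   ,  0.001]))
```

```bash
python3 -m inch '[{"dp":[-9,-12,0],"angular":[0,0,0],"fingers":255},{"dp":[-19,-25,0],"angular":[0,0,0],"fingers":255},{"dp":[-28,-37,0],"angular":[0,0,0],"fingers":255},{"dp":[-38,-50,0],"angular":[0,0,0],"fingers":255},{"dp":[-49,-64,0],"angular":[0,0,0],"fingers":255},{"dp":[-60,-78,0],"angular":[0,0,0],"fingers":255},{"dp":[-71,-92,0],"angular":[0,0,0],"fingers":255},{"dp":[-81,-106,0],"angular":[0,0,0],"fingers":255},{"dp":[-92,-120,0],"angular":[0,0,0],"fingers":255},{"dp":[-102,-133,0],"angular":[0,0,0],"fingers":255},{"dp":[-110,-144,0],"angular":[0,0,0],"fingers":255},{"dp":[-117,-153,0],"angular":[0,0,0],"fingers":255}]' 40; python3 -m inch '[{"dp":[-6,-8,0],"angular":[0,0,0],"fingers":255},{"dp":[-11,-14,0],"angular":[0,0,0],"fingers":255},{"dp":[-15,-19,0],"angular":[0,0,0],"fingers":255},{"dp":[-17,-23,0],"angular":[0,0,0],"fingers":255},{"dp":[-18,-24,0],"angular":[0,0,0],"fingers":255},{"dp":[-18,-24,0],"angular":[0,0,0],"fingers":255},{"dp":[-18,-24,0],"angular":[0,0,0],"fingers":255},{"dp":[-18,-24,0],"angular":[0,0,0],"fingers":255}]' 40; python3 - <<'E'
from h import *
s=monitor.sense();print(s['eef_pos'],s['tcp_rot'],s['contact_force'],s['opening']*85)
p,d=vision.grab_frame('scene'); cv2.imwrite('pics/s7.png',cv2.resize(p[80:300,120:340],None,fx=2.7,fy=2.7,interpolation=cv2.INTER_CUBIC)); np.save('pics/s7d.npy',d)
p,d=vision.grab_frame('top'); cv2.imwrite('pics/t7.png',cv2.resize(p[95:275,140:370],None,fx=3.3,fy=3.3)); np.save('pics/t7d.npy',d)
E
```

```text
clock: 10.83
eef_pos: [440.4, 254.6, 224.4]
tcp_rot: [-3.141, -0.0, -0.254]
contact_force: [-0.3, -0.4, -4.1]
opening: 0.115
clock: 11.5
eef_pos: [430.2, 280.5, 224.2]
tcp_rot: [3.141, -0.0, -0.255]
contact_force: [-0.3, 0.5, -4.3]
opening: 0.11
[430.16606338 280.46903199 224.22966215] [ 3.14136406e+00 -7.86508969e-06 -2.55378438e-01] [-0.30421153  0.54538929 -4.28362453] 9.349199132884616
```

View pics/s7.png

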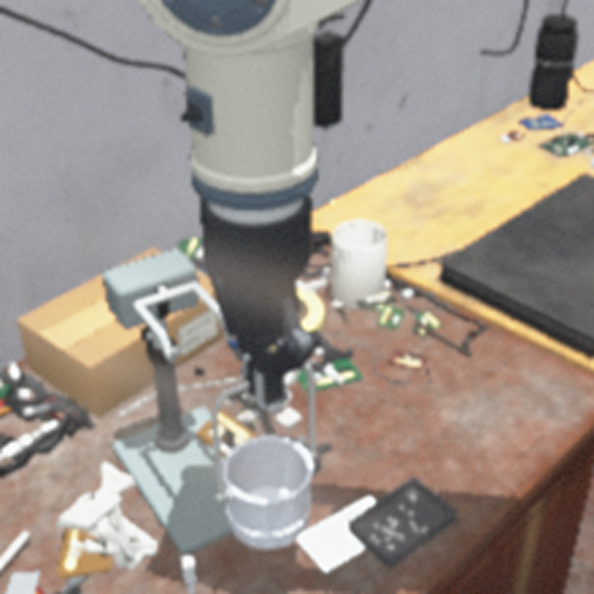

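View pics/t7.png

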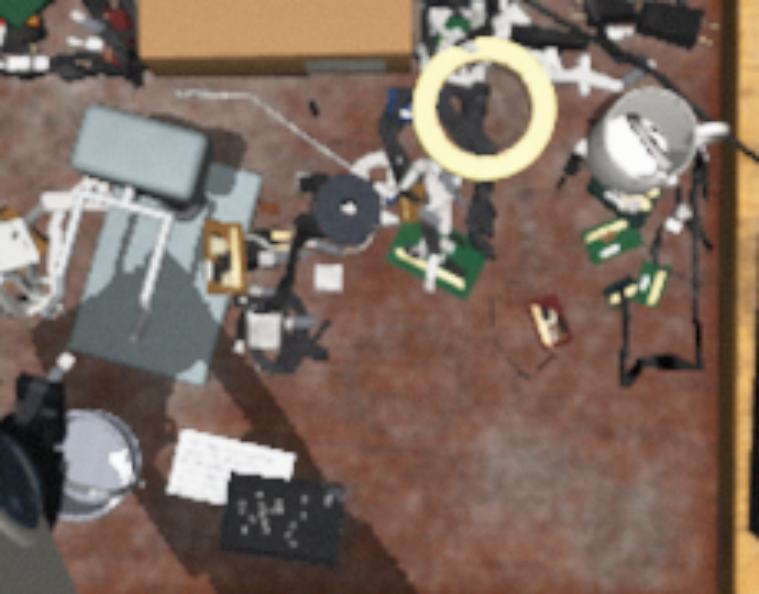

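The pot hangs level in the fingers (about 265,490) in front of the fork, which is to its left (about 175,310). The scene is otherwise unchanged. I'll check bar height from depth.

```bash
python3 - <<'E'
from h import *
np.set_printoptions(precision=1,suppress=True)
c=vision.camera_params('scene'); d=np.load('pics/s7d.npy'); W=pts(d,c); 
a=np.array;Rm=a([[np.cos(-.255),np.sin(-.255)],[-np.sin(-.255),np.cos(-.255)]])
S=W.copy(); S[...,:2]=(W[...,:2]-a([535,254.6]))@Rm.T
# wire arms of bail: near x_s=-108, |y|<50
k=(abs(S[...,0]+108)<45)&(abs(S[...,1])<55)&(S[...,2]>60)&(S[...,2]<270)
P=S[k]
for z in range(75,262,8):
    q=P[(P[:,2]>=z)&(P[:,2]<z+8)]
    if len(q): print(z,len(q),'x',q[:,0].min(),q[:,0].max(),'y',q[:,1].min(),q[:,1].max())
c2=vision.camera_params('top'); d=np.load('pics/t7d.npy'); W2=pts(d,c2); S2=W2.copy(); S2[...,:2]=(W2[...,:2]-a([535,254.6]))@Rm.T
k=(abs(S2[...,0]+108)<45)&(S2[...,1]<20)&(S2[...,1]>-60)&(S2[...,2]>135)&(S2[...,2]<160); print('rim top',np.percentile(S2[k][:,2],[5,50,95]),S2[k].min(0),S2[k].max(0))
# fork from scene
k=(abs(S[...,1])<40)&(S[...,0]>-20)&(S[...,0]<72)&(S[...,2]>185)&(S[...,2]<235); P=S[k]
for y0 in(-28,28):
  for x in range(-18,40,4):
    q=P[(abs(P[:,1]-y0)<8)&(P[:,0]>=x)&(P[:,0]<x+4)]
    if len(q): print(y0,x,len(q),q[:,1].mean(),np.percentile(q[:,2],[50,100]))
E
```

```text
83 91 x -143.8301239319175 -77.82738809474607 y -30.62338985564848 32.128679442262616
91 108 x -143.58185905428587 -77.5010210952851 y -31.230455020571842 33.26589298870662
99 127 x -145.01650130463568 -77.57224996188842 y -33.4885939297939 34.660090728157876
107 135 x -145.2728622768381 -76.31899556533197 y -32.557046463631515 33.36953297553116
115 129 x -144.82834543985882 -75.88816270873073 y -34.00220405633159 33.605262584887925
123 149 x -145.66669131137587 -76.32694890731665 y -33.726722846876754 33.868304982496475
131 147 x -146.38026918267315 -75.20484314487798 y -34.34864516745238 45.07796213909907
139 199 x -146.76516831356014 -73.29176466080717 y -46.694644142326226 44.9185243074329
147 95 x -147.96131357762184 -73.93119586205212 y -45.19015473789633 44.134058858527666
155 13 x -113.08989706579968 -108.82933112530077 y -45.53177867804139 44.06308571297028
163 11 x -114.11573917209951 -108.57676533011903 y -45.42672124117511 43.87876047445724
171 10 x -112.21706698763215 -109.94097388378614 y -45.480153733013225 43.80611322033323
179 13 x -114.4082636376284 -108.57150659337
[... 1491 characters left out ...]
7 219.4]
-28 34 3 -27.874858007327052 [218.1 219. ]
-28 38 4 -26.99806474252904 [219.1 219.2]
28 -18 9 29.1740194011596 [218.6 222.3]
28 -14 5 29.899144652385456 [212.4 220.6]
28 -10 2 29.6844773458229 [204.5 206.7]
28 -6 4 31.26907098056465 [203.3 206.4]
28 -2 5 29.020303754921816 [209.  211.4]
28 2 9 29.035389769711287 [211.3 214.1]
28 6 7 29.28507023544134 [217.3 220.4]
28 10 7 29.476385156448565 [219.2 220.7]
28 14 2 29.078260233650816 [220. 221.]
28 18 3 30.369461635167273 [218.7 219.2]
28 22 3 29.457042320321747 [219.1 220.1]
28 26 3 29.405849325244176 [219.4 220.6]
28 30 4 29.127481919533103 [218.3 219.6]
28 34 3 28.227316978927103 [219.1 220.2]
28 38 3 30.05155217234979 [219.3 221. ]
```

```bash
python3 -m inch '[{"dp":[1,0,0],"angular":[0,0,0],"fingers":255},{"dp":[3,0,0],"angular":[0,0,0],"fingers":255},{"dp":[6,-0.5,0],"angular":[0,0,0],"fingers":255},{"dp":[10,-0.5,0],"angular":[0,0,0],"fingers":255},{"dp":[15,-1,0],"angular":[0,0,0],"fingers":255},{"dp":[21,-1,0],"angular":[0,0,0],"fingers":255},{"dp":[28,-1.4,0],"angular":[0,0,0],"fingers":255},{"dp":[35,-1.4,0],"angular":[0,0,0],"fingers":255},{"dp":[42,-1.4,0],"angular":[0,0,0],"fingers":255},{"dp":[49,-1.4,0],"angular":[0,0,0],"fingers":255},{"dp":[56,-1.4,0],"angular":[0,0,0],"fingers":255},{"dp":[63,-1.4,0],"angular":[0,0,0],"fingers":255}]' 40; python3 -m inch '[{"dp":[7,0,0],"angular":[0,0,0],"fingers":255},{"dp":[14,0,0],"angular":[0,0,0],"fingers":255},{"dp":[21,0,0],"angular":[0,0,0],"fingers":255},{"dp":[28,0,0],"angular":[0,0,0],"fingers":255},{"dp":[34,0,0],"angular":[0,0,0],"fingers":255},{"dp":[38,0,0],"angular":[0,0,0],"fingers":255},{"dp":[41,0,0],"angular":[0,0,0],"fingers":255},{"dp":[43,0,0],"angular":[0,0,0],"fingers":255},{"dp":[44,0,0],"angular":[0,0,0],"fingers":255},{"dp":[44,0,0],"angular":[0,0,0],"fingers":255},{"dp":[44,0,0],"angular":[0,0,0],"fingers":255},{"dp":[44,0,0],"angular":[0,0,0],"fingers":255}]' 40; python3 - <<'E'
from h import *
s=monitor.sense();print(s['eef_pos'],s['tcp_rot'],s['contact_force'],s['opening']*85)
p,d=vision.grab_frame('scene'); cv2.imwrite('pics/s8.png',cv2.resize(p[120:280,140:280],None,fx=4,fy=3.7,interpolation=cv2.INTER_CUBIC)); np.save('pics/s8d.npy',d)
c=monitor.sense()['eef_pos'];
dx,dy=c[0]-535,c[1]-254.6; print('stand xy',.9677*dx-.2523*dy,.2523*dx+.9677*dy)
for i in range(5):
    vision.grab_frame('top'); print(monitor.sense()['contact_force'])
E
```

```text
clock: 12.6
eef_pos: [492.1, 266.1, 224.2]
tcp_rot: [3.142, 0.0, -0.255]
contact_force: [-0.6, -0.4, -4.3]
opening: 0.112
clock: 13.6
eef_pos: [533.6, 255.3, 224.3]
tcp_rot: [3.141, 0.0, -0.255]
contact_force: [-0.6, -0.0, -4.3]
opening: 0.11
[533.61854547 255.2896759  224.28576803] [ 3.14149689e+00  2.59895773e-04 -2.54791217e-01] [-0.61802673 -0.02999548 -4.2537706 ] 9.353210418197214
stand xy -1.477497938215373 0.3238804587411266
[ 0.43526838 -0.36530247 -3.28572868]
[-0.77983082  0.73821548 -4.5797954 ]
[ 0.14516498 -0.99525657 -3.42334486]
[ 0.1682492   0.39398186 -3.8813232 ]
[ 0.21465049 -0.89126928 -3.23775651]
```

View pics/s8.png

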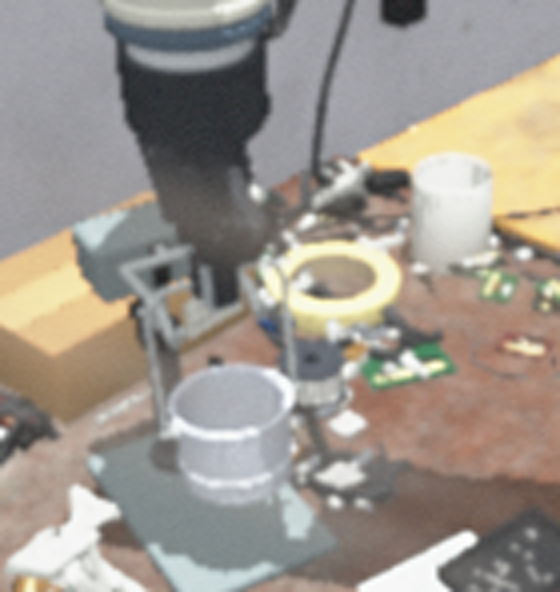

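The bar lies above both prongs, roller and fingers between them (fork around 160–250, 260–330). Lowering now, slowly near the seat.

```bash
cat > st.py <<'E'
from h import *
np.set_printoptions(precision=2,suppress=True)
F=[];Z=[]
for i in range(8):
    vision.grab_frame('top'); s=monitor.sense(); F.append(s['contact_force']); Z.append(s['eef_pos'])
print('F',np.mean(F,0),'pos',np.mean(Z,0), s['clock'])
E
python3 -m inch '[{"dp":[0.5,0,2],"angular":[0,0,0],"fingers":255},{"dp":[1,0,4],"angular":[0,0,0],"fingers":255},{"dp":[1.3,0,7],"angular":[0,0,0],"fingers":255},{"dp":[1.3,0,10],"angular":[0,0,0],"fingers":255},{"dp":[1.3,0,13],"angular":[0,0,0],"fingers":255},{"dp":[1.3,0,16],"angular":[0,0,0],"fingers":255},{"dp":[1.3,0,19],"angular":[0,0,0],"fingers":255},{"dp":[1.3,0,22],"angular":[0,0,0],"fingers":255},{"dp":[1.3,0,25],"angular":[0,0,0],"fingers":255},{"dp":[1.3,0,27],"angular":[0,0,0],"fingers":255},{"dp":[1.3,0,28],"angular":[0,0,0],"fingers":255},{"dp":[1.3,0,28],"angular":[0,0,0],"fingers":255}]' 40; python3 st.py
```

```text
clock: 14.9
eef_pos: [535.1, 254.8, 196.0]
tcp_rot: [3.141, 0.0, -0.255]
contact_force: [0.8, -0.0, -3.9]
opening: 0.112
F [-0.27 -0.19 -4.09] pos [535.23 254.92 196.41] 15.3
```

```bash
python3 -m inch '[{"dp":[0,0,0.5],"angular":[0,0,0],"fingers":255},{"dp":[0,0,1],"angular":[0,0,0],"fingers":255},{"dp":[0,0,1.5],"angular":[0,0,0],"fingers":255},{"dp":[0,0,2],"angular":[0,0,0],"fingers":255},{"dp":[0,0,2.5],"angular":[0,0,0],"fingers":255},{"dp":[0,0,3],"angular":[0,0,0],"fingers":255},{"dp":[0,0,3.5],"angular":[0,0,0],"fingers":255},{"dp":[0,0,4],"angular":[0,0,0],"fingers":255},{"dp":[0,0,4],"angular":[0,0,0],"fingers":255}]' 40; python3 st.py
```

```text
clock: 16.05
eef_pos: [535.1, 254.9, 192.2]
tcp_rot: [3.141, 0.0, -0.255]
contact_force: [-0.0, 0.8, -3.8]
opening: 0.11
F [ 0.06 -0.   -4.07] pos [535.21 254.89 192.31] 16.45
```

```bash
python3 -m inch '[{"dp":[0,0,0.5],"angular":[0,0,0],"fingers":255},{"dp":[0,0,1],"angular":[0,0,0],"fingers":255},{"dp":[0,0,1],"angular":[0,0,0],"fingers":255}]' 40; python3 st.py
```

```text
clock: 16.7
eef_pos: [535.3, 254.9, 191.3]
tcp_rot: [-3.141, -0.0, -0.255]
contact_force: [0.8, 0.0, -2.6]
opening: 0.109
F [ 0.54 -0.03 -2.92] pos [535.32 254.92 191.39] 17.1
```

```bash
python3 -m inch '[{"dp":[0,0,0.5],"angular":[0,0,0],"fingers":255},{"dp":[0,0,1],"angular":[0,0,0],"fingers":255},{"dp":[0,0,1],"angular":[0,0,0],"fingers":255}]' 40; python3 st.py
```

```text
clock: 17.35
eef_pos: [535.4, 254.9, 190.4]
tcp_rot: [-3.141, -0.0, -0.255]
contact_force: [0.9, -0.4, -2.1]
opening: 0.109
F [ 1.63 -0.39 -1.81] pos [535.35 254.93 190.4 ] 17.75
```

```bash
python3 -m inch '[{"dp":[0.5,0,0],"angular":[0,0,0],"fingers":255},{"dp":[1,0,0],"angular":[0,0,0],"fingers":255},{"dp":[1.5,0,0],"angular":[0,0,0],"fingers":255},{"dp":[1.5,0,0],"angular":[0,0,0],"fingers":255}]' 40; python3 st.py
```

```text
clock: 18.08
eef_pos: [535.9, 254.6, 190.0]
tcp_rot: [3.141, 0.002, -0.255]
contact_force: [-2.8, 2.4, -2.0]
opening: 0.11
F [-4.08  2.09 -1.65] pos [535.99 254.59 190.05] 18.4833
```

```bash
python3 -m inch '[{"dp":[-0.5,0,0],"angular":[0,0,0],"fingers":255},{"dp":[-1.1,0,0],"angular":[0,0,0],"fingers":255},{"dp":[-1.1,0,0],"angular":[0,0,0],"fingers":255}]' 40; python3 st.py; python3 -m inch '[{"dp":[0,0,0.3],"angular":[0,0,0],"fingers":255},{"dp":[0,0,0.6],"angular":[0,0,0],"fingers":255},{"dp":[0,0,0.6],"angular":[0,0,0],"fingers":255}]' 40; python3 st.py
```

```text
clock: 18.73
eef_pos: [535.9, 254.7, 190.4]
tcp_rot: [-3.141, -0.001, -0.255]
contact_force: [-2.0, 1.5, -1.6]
opening: 0.114
F [-0.83  0.75 -2.33] pos [535.84 254.7  190.37] 19.1333
clock: 19.38
eef_pos: [535.7, 254.7, 189.7]
tcp_rot: [-3.142, -0.0, -0.255]
contact_force: [-0.4, -0.3, -0.8]
opening: 0.109
F [ 0.92 -0.23 -1.19] pos [535.75 254.75 189.78] 19.7833
```

```bash
python3 -m inch '[{"dp":[0.1,0,0.3],"angular":[0,0,0],"fingers":255},{"dp":[0.1,0,0.6],"angular":[0,0,0],"fingers":255},{"dp":[0.1,0,0.6],"angular":[0,0,0],"fingers":255}]' 40; python3 st.py; python3 - <<'E'
from h import *
p,d=vision.grab_frame('scene'); cv2.imwrite('pics/s9.png',cv2.resize(p[150:260,140:250],None,fx=5,fy=5,interpolation=cv2.INTER_CUBIC)); np.save('pics/s9d.npy',d)
E
```

```text
clock: 20.03
eef_pos: [535.8, 254.8, 189.2]
tcp_rot: [-3.141, -0.0, -0.255]
contact_force: [1.1, -0.6, 1.1]
opening: 0.107
F [ 0.96 -0.87 -0.1 ] pos [535.74 254.77 189.16] 20.4333
```

View pics/s9.png

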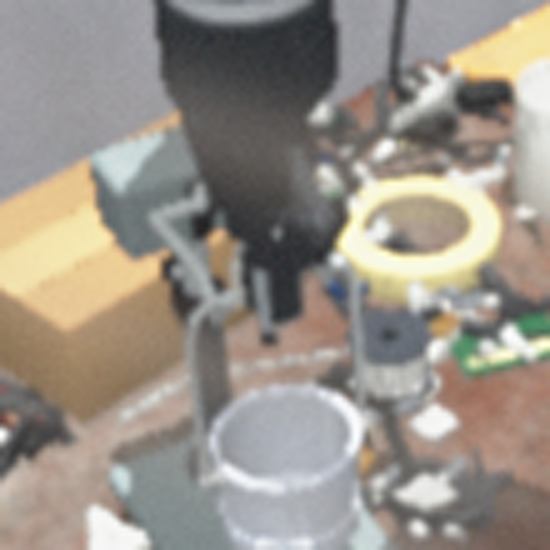

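Tool load is now about zero, so the fork carries the pot. The left prong's notch (220,300) has the bar in it. Opening slowly.

```bash
python3 -m inch '[{"dp":[0,0,0],"angular":[0,0,0],"fingers":224},{"dp":[0,0,0],"angular":[0,0,0],"fingers":221},{"dp":[0,0,0],"angular":[0,0,0],"fingers":218},{"dp":[0,0,0],"angular":[0,0,0],"fingers":215},{"dp":[0,0,0],"angular":[0,0,0],"fingers":210},{"dp":[0,0,0],"angular":[0,0,0],"fingers":205},{"dp":[0,0,0],"angular":[0,0,0],"fingers":195},{"dp":[0,0,0],"angular":[0,0,0],"fingers":180},{"dp":[0,0,0],"angular":[0,0,0],"fingers":165},{"dp":[0,0,0],"angular":[0,0,0],"fingers":150},{"dp":[0,0,0],"angular":[0,0,0],"fingers":150},{"dp":[0,0,0],"angular":[0,0,0],"fingers":150}]' 20; python3 st.py; python3 - <<'E'
from h import *
s=monitor.sense();print(s['opening']*85)
p,d=vision.grab_frame('scene'); cv2.imwrite('pics/s10.png',cv2.resize(p[150:260,140:250],None,fx=5,fy=5,interpolation=cv2.INTER_CUBIC)); np.save('pics/s10d.npy',d)
E
```

```text
clock: 21.48
eef_pos: [535.7, 254.8, 189.1]
tcp_rot: [-3.142, -0.0, -0.255]
contact_force: [0.2, 0.0, 0.5]
opening: 0.41
F [0.21 0.22 0.05] pos [535.66 254.76 189.08] 21.8833
34.80808125147246
```

View pics/s10.png

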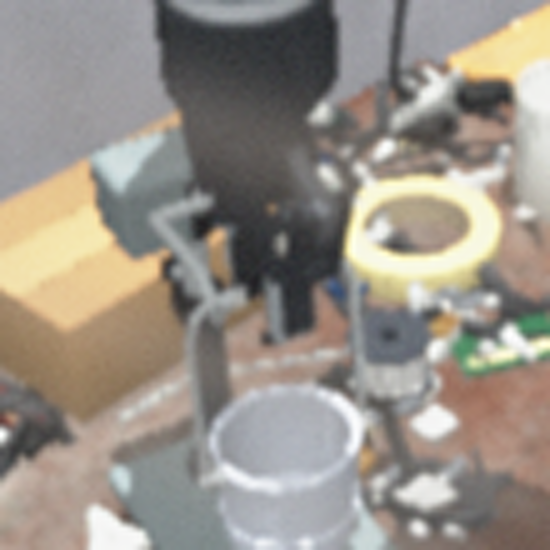

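The pot hangs unchanged with the fingers open around the roller. Withdrawing straight up.

```bash
python3 -m inch '[{"dp":[0,0,-2],"angular":[0,0,0],"fingers":150},{"dp":[0,0,-5],"angular":[0,0,0],"fingers":150},{"dp":[0,0,-9],"angular":[0,0,0],"fingers":150},{"dp":[0,0,-14],"angular":[0,0,0],"fingers":150},{"dp":[0,0,-20],"angular":[0,0,0],"fingers":150},{"dp":[0,0,-28],"angular":[0,0,0],"fingers":150},{"dp":[0,0,-38],"angular":[0,0,0],"fingers":150},{"dp":[0,0,-50],"angular":[0,0,0],"fingers":150},{"dp":[0,0,-62],"angular":[0,0,0],"fingers":150},{"dp":[0,0,-74],"angular":[0,0,0],"fingers":150},{"dp":[0,0,-86],"angular":[0,0,0],"fingers":150},{"dp":[0,0,-98],"angular":[0,0,0],"fingers":150}]' 20; python3 -m inch '[{"dp":[-10,0,0],"angular":[0,0,0],"fingers":150},{"dp":[-25,0,0],"angular":[0,0,0],"fingers":150},{"dp":[-45,0,0],"angular":[0,0,0],"fingers":150},{"dp":[-65,0,0],"angular":[0,0,0],"fingers":150},{"dp":[-85,0,0],"angular":[0,0,0],"fingers":150},{"dp":[-105,0,0],"angular":[0,0,0],"fingers":150},{"dp":[-125,0,0],"angular":[0,0,0],"fingers":150},{"dp":[-145,0,0],"angular":[0,0,0],"fingers":150},{"dp":[-155,0,0],"angular":[0,0,0],"fingers":150},{"dp":[-160,0,0],"angular":[0,0,0],"fingers":150},{"dp":[-160,0,0],"angular":[0,0,0],"fingers":150}]' 20; python3 - <<'E'
from h import *
np.set_printoptions(precision=1,suppress=True)
a=np.array
p,d=vision.grab_frame('scene'); cv2.imwrite('pics/s11.png',cv2.resize(p[150:260,140:250],None,fx=5,fy=5,interpolation=cv2.INTER_CUBIC)); 
p2,d2=vision.grab_frame('top'); cv2.imwrite('pics/t11.png',cv2.resize(p2[95:275,140:370],None,fx=3.3,fy=3.3))
W2=pts(d2,vision.camera_params('top'));Rm=a([[np.cos(-.255),np.sin(-.255)],[-np.sin(-.255),np.cos(-.255)]])
S=W2.copy(); S[...,:2]=(W2[...,:2]-a([535,254.6]))@Rm.T
k=(abs(S[...,0])<48)&(abs(S[...,1])<48)
r_=S[k&(S[...,2]>95)&(S[...,2]<125)]; print('rim',len(r_),r_.min(0),r_.max(0))
b=S[k&(S[...,2]>195)&(abs(S[...,0])<14)&(abs(S[...,1])<22)]; print('bar',len(b),np.median(b,0),b.max(0))
l=cv2.fitLine(b[:,:2].astype(np.float32),cv2.DIST_HUBER,0,.01,.01).ravel(); print(l)
E
```

```text
clock: 22.93
eef_pos: [535.7, 254.8, 288.7]
tcp_rot: [-3.141, -0.001, -0.255]
contact_force: [0.3, -0.5, 0.1]
opening: 0.408
clock: 23.85
eef_pos: [379.6, 295.2, 286.8]
tcp_rot: [3.141, 0.0, -0.254]
contact_force: [0.4, 0.4, -0.4]
opening: 0.413
rim 217 [-35.4 -45.8  95.2] [ 37.8  42.7 115.3]
bar 89 [  1.4  -0.2 210.2] [  6.7  21.4 213.9]
[ 0.  -1.   1.4 -0.5]
```

View pics/s11.png

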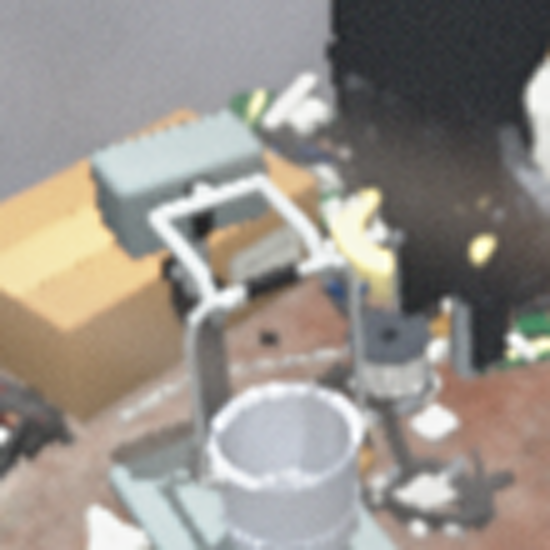

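View pics/t11.png

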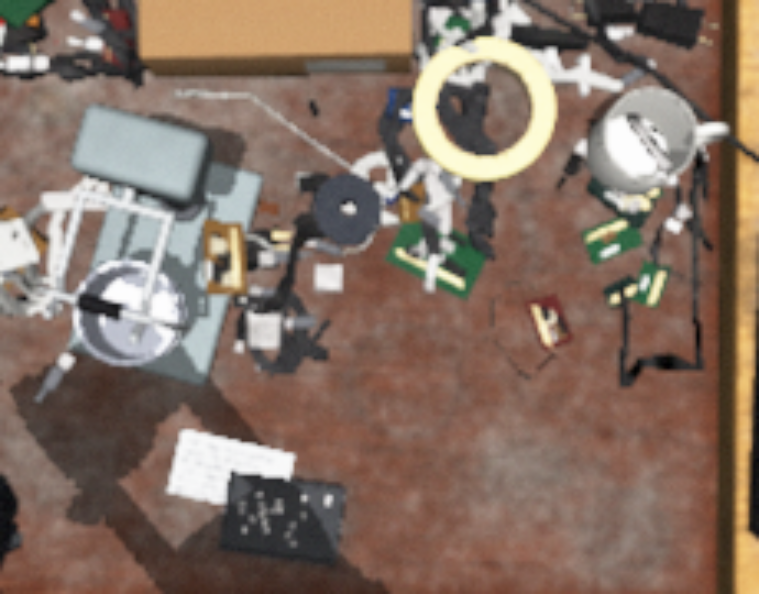

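The bar lies across both prongs' notches (220,300 and 325,260), the roller is between them, and the pot hangs level. The robot is clear and the bystanders are unmoved. I'll let it settle, then do a stillness check.

```bash
python3 -m inch '[{"dp":[0,0,0],"angular":[0,0,0],"fingers":150},{"dp":[0,0,0],"angular":[0,0,0],"fingers":150},{"dp":[0,0,0],"angular":[0,0,0],"fingers":150},{"dp":[0,0,0],"angular":[0,0,0],"fingers":150},{"dp":[0,0,0],"angular":[0,0,0],"fingers":150},{"dp":[0,0,0],"angular":[0,0,0],"fingers":150},{"dp":[0,0,0],"angular":[0,0,0],"fingers":150},{"dp":[0,0,0],"angular":[0,0,0],"fingers":150}]' 20; python3 - <<'E'
from h import *
from rig import sign_off
fr=[vision.grab_frame('scene')[0][200:280,170:230].astype(int) for _ in range(5)]
print([round(float(np.abs(f-fr[0]).mean()),2) for f in fr], round(float(np.abs(fr[4]-fr[3]).mean()),2))
print(sign_off())
E
```

```text
clock: 24.62
eef_pos: [380.9, 295.1, 287.1]
tcp_rot: [3.142, 0.0, -0.255]
contact_force: [-0.8, -0.8, 0.6]
opening: 0.413
[0.0, 1.65, 1.62, 1.63, 1.65] 1.65
the job is handed in; nothing more can be done
None
```

The pot is hanging by its upright bail in both notches of the scale's fork, and I handed the job in at about 25 s. No verdict was reported.

- **Raising and lifting:** I pinched the roller from above and swung the bail upright along its arc while the pot stood in place. I then lifted it; it weighed about 4 N.
- **Setting down:** I brought the bar in over the fork from the open side and lowered it in 0.6 to 1 mm steps. I stopped when the load on the tool read about 0 N (-0.1 N), then opened the fingers slowly and drew them up and away.
- **Contact on the way down:** The wire first touched about 3 mm higher than I had estimated. A 1.5 mm sideways nudge to find the notch's middle gave a brief sideways force of about 4 to 5 N on the fork, so I backed it off before lowering further.

**Last checks:**
- The top camera puts the bar 1.4 mm from the notches in x and 0.2 mm off centre in y. It lies parallel to the fork.
- The scene picture shows the wire in both notches, the roller between the prongs and the pot level.
- In five pictures, the last differed from the first no more than from its neighbour, so the pot was still.
- The gripper is about 160 mm back and 75 mm above the bar, touching nothing. By eye, the mug, spool, tape and screw tray are where they were.
- I did not measure the fork's sink. With the full weight on it, it should be about 1.7 mm.

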